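# Turn the parts box against the bench post

## Robot

A 7-joint arm with a two-finger parallel gripper is mounted at the origin on the work surface. World frame = base frame: x ahead of the robot, y to its left, z up, the work surface at z = 0. Lengths are in mm, angles in rad, forces in N, time in s.
With the tool pointing down it reaches from about 400 to 900 mm from the base axis. Payload 5.6 kg.
Tool frame: the origin (TCP) lies midway between the tips of the shut fingers; the grasp point (between the pads) lies 19 mm behind it; z points along the fingers, y is the line along which they close (so a half turn about z gives the same grasp; the last joint's range is limited). The gripper opens to 92 mm and grips with 3 to 60 N. Pads are 20 mm wide; open, the fingers measure 128 mm over their backs; the gripper's body (75 mm by 189 mm) begins 69 mm behind the grasp point.
Start: joints at [1.265, 0.468, -0.012, 1.603, 0.006, 1.071, -0.056], TCP at [168.818, -627.702, 214.592] pointing down, gripper open.
Joint ranges: [-2.53, 2.53], [-0.31, 2.02], [-1.57, 1.55], [0.28, 2.44], [-1.29, 4.43], [0.15, 1.84], [-2.92, 2.92]. Speed limits (rad/s): [2.57, 2.57, 3.14, 3.14, 3.14, 3.14, 3.14].

## Interface

Orientations are given as a rotation vector (axis times angle).
In Python, from cell import robot, grip, kin, viewer gives the robot as it stands. Calls block until the motion is done:
- robot.movep(position, orientation): joint-space move of the TCP to a pose.
- robot.servo_line(position, feed=150, rotation=None): straight line of the TCP; rotation=None keeps the orientation; feed is the mean speed in mm/s.
- robot.goto_joints(angles): joint-space move.
- grip(opening, newtons=None): opening from 0.0 (shut) to 1.0 (fully open); newtons is the grip in N (None keeps the last); returns when the fingers have stopped.
- robot.hold(seconds).
- kin.ik(position, orientation): joint angles nearest the present ones, or None.
- robot.observe(): the state.
- viewer.read_camera(name): name is "scene" or "top"; returns the picture (420x560x3 uint8, red, green, blue); there is no depth.
- viewer.camera_info(name): a dict with "camera_matrix" (3x3 intrinsics, pixels), "k1" (the pictures are not rectified: a ray, as slopes to the right and down, at radius r is drawn at 1 + k1 r^2 times it, then the intrinsics apply), "R" (3x3) and "t" (3): a world point X has camera coordinates R X + t. Camera axes: x right, y down, z forward; pixel columns grow to the right and rows downward; lengths in mm; the calibration is good to about 2 mm. A picture is of the moment at which its call begins. camera_info takes no time and is no camera call.
A pose or a line that the arm cannot do raises robot.IKError and nothing moves.
- robot.job_done(): hands the job in; it is judged then, once.
Trained networks look in the newest picture that a camera, given by its name, has taken for a name from the list of things; names that differ only in an ending like _2 or _b are one class to them, and where a whole thing is asked for, a point or a joint stands for the part that bears it (a point fixed in the world has none). Each returns a list of dicts, best first, with "confidence" (0 to 1); they miss things now and then, are a little off and sometimes report something else, mostly with a low value. They report only what shows in the picture. A call takes as long as a camera call. They do not tell look-alikes from the thing itself.
- viewer.silhouettes(name, camera): "mask" (420x560 bool, what is visible of it).
- viewer.pinpoint(name, camera): "at" ([x, y, z] in mm, in the coordinates of the camera as it stood for that picture, good to about 4 mm: a listed point, or the origin of a listed thing).
The state is a dict: "t": time; "joints": joint angles; "joint_velocities": joint speeds; "joint_torque": joint torques, N m; "tcp_pos": TCP position; "tcp_rot": TCP orientation; "contact_force": force on the tool from outside, world axes, zero at the start; "wrist_torque": the same for the moment, N m; "grip_width": opening from 0.0 (shut) to 1.0 (fully open); "grip_force": force on a finger pad.
Only numpy, scipy, OpenCV 4.12 (cv2) and the standard library are available. Lean on these libraries where they do the work, as an engineer would, in place of code of your own. Each camera call takes 0.05 s, during which the arm holds its last target. There are 200 camera calls.

## Task

The square smoked parts box is too wide to grip and its catch faces left, so the lid cannot be opened from the seat. Push it round a quarter turn, anticlockwise seen from above, against the steel post fixed in the desk, so that the catch faces the robot's side of the desk and the box stands square to the desk with its plain left side against the post or within a finger's width of it. Keep the box flat on the desk, do not lift it, and leave the cup, the dish and the socket board where they are.

Things in the scene. Friction and masses are not known exactly. Their poses are not given: they have to be found in the camera images.
- parts_box: The same parts box; origin at the centre of its underside, axes as for its centre point. 0.35 to 0.65 kg, evenly loaded; it slides on the desk. Its +y side is the one towards the post, at the start (with a gap of about 5 to 45 mm) and at the end.
- box_center (a point): Centre, half-way up (23 mm above the desk), of the loose square parts box of dark smoked acrylic: 120 x 120 mm, 46 mm high, closed flush lid. Axes: -x to the side with the catch (the front), +x to the side with the two hinge knuckles, +y and -y to the plain sides, z up. At the start -x points to world +y (left as the robot looks) within 15 degrees; at the end it should point to world -x.
- box_catch (a point): Middle of the outer face of the bright metal catch on the box's front, 40 mm wide, 26 mm high, standing out 8 mm; the point is 68 mm from the box centre along -x and 33 mm above the desk. A bent-over lip of the catch shows on the lid's edge.
- post: Plain upright steel post fixed in the desk, 20 mm in diameter, 45 mm high; origin at its foot on the axis, axes parallel to the world's (x away from the robot, y left). At the start it stands beyond the box (on its far side from the robot), between that side's middle and its left end.
- tip_dish: Loose shallow steel dish, 90 mm across, 18 mm high, with copper soldering tips; origin at the centre of its underside. Leave alone.
- brass_cup: Loose brass tip-cleaning cup, 64 mm across, 45 mm high; origin at the centre of its underside. Leave alone.
- zif_socket: Loose small board 75 x 50 mm with a green chip socket and a wire lever, up to 35 mm high; origin at the centre of its underside. Leave alone.
There are look-alikes about, which are no part of the job. What is shaped like the parts_box but purple or white is not meant.

How it is judged (in metres and radians):
On the way:
1. the box, part-way through its turn (20 to 70 degrees from the final heading), is pressed against the post (contact force between parts_box and post above 0.2 N and angle between the x axis of box_center and the x axis of post, either way round between 0.35 and 1.22 rad), for 0.1 s.
At the end, for the whole second after the job is handed in: The box stands flat and still on the desk, to the right of the post, catch facing the robot's side of the desk (world -x) within 11 degrees, the post beside its left (+y) side with a gap under 20 mm and no more than 10 mm past either end of that side (angle between the x axis of box_center and the x axis of post, either way round below 0.2 rad and y of box_center in the frame of post below -0.05 m and y of post in the frame of box_center between 0.06 and 0.09 m and x of post in the frame of box_center between -0.07 and 0.07 m and angle between box_center's own z axis and vertical below 0.06 rad and height (world z) of box_center below 0.028 m and linear speed of parts_box below 0.01 m/s); the robot touches nothing.
It fails at once if the box is lifted more than 12 mm or tipped more than 14 degrees (height (world z) of box_center above 0.035 m or angle between box_center's own z axis and vertical above 0.25 rad).
It fails at once if the dish, cup or socket board is shifted more than 15 mm (distance of any of tip_dish, brass_cup, zif_socket from where it was at the start of the episode above 0.015 m).
It also fails if it takes over 42 s, if anything falls off the work surface, if the arm or the gripper's body presses on something with over 40 N, if the wrist force passes 120 N, or if a joint passes its speed limit or range.

## Working session

There is one attempt and no reset: what is moved stays moved. The work goes in short steps, each a Python script; the robot and the scene stay as the last script left them, time stands still between calls to the robot, and variables do not carry over. Pictures are saved under pics/ and viewed, at most 10 in all, crops included, and the job is handed in when it is done.

```bash
mkdir -p pics; ls; cat > h.py <<'E'
import numpy as np, cv2
from cell import robot, grip, kin, viewer
def world(cam,p):
    c=viewer.camera_info(cam); return np.array(c["R"]).T@(np.array(p)-np.array(c["t"]))
def pin(name,cam,n=3):
    return [(round(d["confidence"],2),world(cam,d["at"]).round(0).tolist()) for d in viewer.pinpoint(name,cam)[:n]]
def pix(cam,X):
    c=viewer.camera_info(cam); X=np.array(c["R"])@np.array(X)+c["t"]; s=X[:2]/X[2]; s=s*(1+c["k1"]*(s@s)); K=np.array(c["camera_matrix"])
    return (K@[s[0],s[1],1])[:2]
def pose(): # box centre, post, catch
    viewer.read_camera("top"); return [pin(n,"top",3) for n in("box_center","box_catch","post")]
E
python3 - <<'E'
from h import *
a=viewer.read_camera("top");b=viewer.read_camera("scene")
cv2.imwrite("pics/top.png",a[:,:,::-1]);cv2.imwrite("pics/scene.png",b[:,:,::-1])
for c in("top","scene"):
  for n in("box_center","box_catch","post","tip_dish","brass_cup","zif_socket"): print(c,n,pin(n,c))
s=robot.observe();print(s["t"],s["tcp_pos"],s["tcp_rot"],s["grip_width"])
E
```

```text
pics
top box_center [(0.85, [360.0, 12.0, 27.0]), (0.7, [349.0, 236.0, 23.0]), (0.69, [551.0, 180.0, 33.0])]
top box_catch [(0.92, [306.0, 51.0, 32.0]), (0.81, [380.0, 177.0, 32.0]), (0.6, [552.0, 181.0, 32.0])]
top post [(0.47, [653.0, 147.0, 3.0])]
top tip_dish [(0.78, [551.0, -132.0, 1.0])]
top brass_cup [(0.77, [519.0, 284.0, 2.0])]
top zif_socket [(0.65, [677.0, 308.0, 1.0])]
scene box_center [(0.96, [365.0, 8.0, 21.0]), (0.93, [347.0, 233.0, 22.0]), (0.86, [557.0, 112.0, 20.0])]
scene box_catch [(0.92, [377.0, 179.0, 34.0]), (0.89, [760.0, 92.0, 34.0]), (0.76, [306.0, 42.0, 29.0])]
scene post [(0.76, [651.0, 146.0, -5.0])]
scene tip_dish [(0.8, [550.0, -132.0, -5.0])]
scene brass_cup [(0.6, [517.0, 284.0, 2.0])]
scene zif_socket [(0.62, [679.0, 308.0, -7.0])]
0.7 [ 168.80847778 -627.71465341  214.62194023] [ 3.11446674e+00  4.11432359e-01 -7.14975415e-05] 1.0002595607770366
```

View pics/top.png

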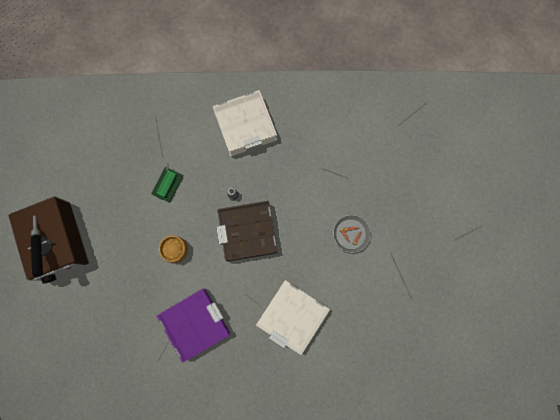

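View pics/scene.png

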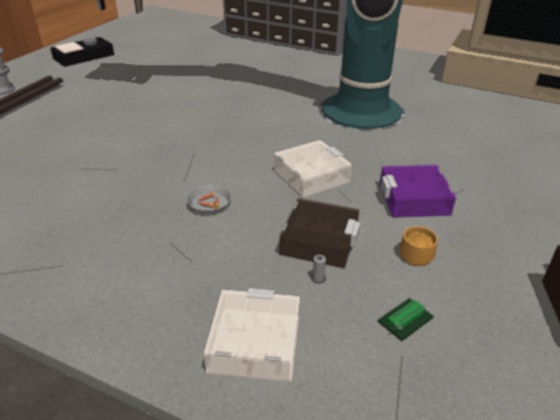

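The top view has the dark box at about (248,232) px with its catch facing left at (222,235). The post is at (232,193), the cup at (173,250), the dish at (351,234) and the socket board at (167,184). The scene view agrees, and the white and purple boxes are decoys. I'll fit the box outline for yaw, check IK and start pushing.

```bash
cat >> h.py <<'E'
from scipy.optimize import minimize
POST=np.array([652.,146.5])
def Rz(t): return np.array([[np.cos(t),-np.sin(t)],[np.sin(t),np.cos(t)]])
def draw(cam,q):
    m=np.zeros((420,560),np.uint8); R=Rz(q[2])
    for x0,x1,y0,y1,z0,z1 in((-60,60,-60,60,0,46),(-68,-60,-20,20,20,46)):
        P=[pix(cam,[*(R@[x,y]+q[:2]),z]) for x in(x0,x1) for y in(y0,y1) for z in(z0,z1)]
        cv2.fillConvexPoly(m,np.round(cv2.convexHull(np.float32(P))*16).astype(np.int32),255,cv2.LINE_AA,4)
    return cv2.GaussianBlur(m/255.,(0,0),1)
def fit(q,cam="top"):
    """q=(x,y,theta) guess; theta = world angle of box +x"""
    img=viewer.read_camera(cam); g=draw(cam,q)
    M=[d["mask"] for d in viewer.silhouettes("parts_box",cam)]
    m=max(M,key=lambda a:(a*g).sum()); b=cv2.GaussianBlur(m.astype(float),(0,0),1)
    r=minimize(lambda p:((draw(cam,[p[0],p[1],p[2]/100])-b)**2).sum(),[q[0],q[1],q[2]*100],method="Nelder-Mead",
      options=dict(initial_simplex=np.array([q[0],q[1],q[2]*100])+np.array([[0,0,0],[12,0,0],[0,12,0],[0,0,12]]),xatol=.2,fatol=.1))
    p=r.x*[1,1,.01]; iou=((draw(cam,p)>.5)&m).sum()/((draw(cam,p)>.5)|m).sum()
    s=Rz(p[2]).T@(POST-p[:2])
    print("box",p[:2].round(1),"deg",np.degrees(p[2]).round(1),"IoU",iou.round(3),"post in box",s.round(1),"t",robot.observe()["t"])
    return p,s,img
def down(psi): return np.pi*np.array([np.cos(psi/2),np.sin(psi/2),0])
E
python3 - <<'E'
from h import *
p,s,i=fit([557,112,np.radians(-85)])
viewer.read_camera("scene"); p2,s2,_=fit(p,"scene")
for off in(0,np.pi,-np.pi):
  for X,psi in(([460,90,12],0),([470,90,12],.1),([640,10,12],.8),([710,5,12],1.57)):
    a=kin.ik(X,down(psi+off)); print(off,psi,None if a is None else np.round(a,2))
E
```

```text
box [559.7 111.2] deg -81.3 IoU 0.963 post in box [-20.9  96.6] t 0.8
box [364.8   8.3] deg -35.7 IoU 0.939 post in box [152.8 279.7] t 0.95
0 0 [ 0.09  0.55 -0.43  2.14  0.44  0.54 -2.24]
0 0.1 [ 0.11  0.57 -0.45  2.12  0.46  0.55 -2.14]
0 0.8 [ 0.21  0.74 -0.38  1.72  0.38  0.75 -1.14]
0 1.57 [ 0.3   0.88 -0.56  1.52  0.55  0.9  -0.44]
3.141592653589793 0 [ 0.18  0.58 -0.54  2.13  0.55  0.57  0.81]
3.141592653589793 0.1 [ 0.18  0.59 -0.53  2.11  0.54  0.58  0.93]
3.141592653589793 0.8 [ 0.71  1.26 -1.34  1.69  1.28  1.32  1.47]
3.141592653589793 1.57 [-0.77  1.29  1.33  1.6  -1.29  1.33 -2.37]
-3.141592653589793 0 [ 0.18  0.58 -0.54  2.13  0.55  0.57  0.81]
-3.141592653589793 0.1 [ 0.18  0.59 -0.53  2.11  0.54  0.58  0.93]
-3.141592653589793 0.8 [ 0.71  1.26 -1.34  1.69  1.28  1.32  1.47]
-3.141592653589793 1.57 [-0.77  1.29  1.33  1.6  -1.29  1.33 -2.37]
```

```bash
cat >> h.py <<'E'
def pushpt(q,p,pen=0,z=12):
    """TCP for shut fingers (half depth 10) touching box -y face at x_box=p, pen mm into it; psi = push direction"""
    return np.array([*(q[:2]+Rz(q[2])@[p,-70+pen]),z]), q[2]+np.pi/2
E
python3 - <<'E'
from h import *
q=np.array([559.7,111.2,np.radians(-81.8)])
grip(0.0)
X,psi=pushpt(q,12,-20)
robot.movep([X[0],X[1],160],down(psi)); robot.servo_line(X,feed=200); print(robot.observe()["contact_force"].round(1))
for pen in(0,10,20,30,36):
    X,psi=pushpt(q,12,pen); robot.servo_line(X,feed=80); o=robot.observe(); print(pen,o["tcp_pos"].round(0),o["contact_force"].round(1),round(o["t"],2))
X,psi=pushpt(q,12,-15); robot.servo_line(X,feed=200)
p,s,i=fit([583,117,np.radians(-77)]); cv2.imwrite("pics/a.png",i[100:320,100:420,::-1])
E
```

```text
[-0.1 -0.3  0.4]
0 [493.  89.  13.] [ 0.4 -0.5 -0.2] 6.33
10 [502.  91.  12.] [ 0.5 -0.8  0.1] 6.61
20 [512.  92.  12.] [-0.3 -0.3  0.4] 6.88
30 [518.  93.  11.] [-10.5  -2.7   7.8] 7.16
36 [517.  92.  11.] [-24.5  -4.   21. ] 7.41
box [590.9 116.6] deg -80.6 IoU 0.735 post in box [-19.5  65.1] t 7.9167
```

View pics/a.png

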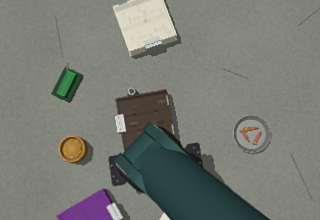

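The box is at or near the post at (131,92) in the crop, and the arm hides its lower right. The push was blocked at 24 N with an odd upward force, so I'll check from the scene camera.

```bash
python3 - <<'E'
from h import *
i=viewer.read_camera("scene"); c=i[100:340,180:480,::-1]; cv2.imwrite("pics/b.png",cv2.resize(c,None,fx=2,fy=2))
print(robot.observe()["contact_force"].round(1),robot.observe()["tcp_pos"].round(1),pin("box_center","scene",4),pin("box_catch","scene",4))
E
```

```text
[-0.3  0.3 -0.1] [478.9  87.5  12.3] [(0.74, [817.0, 117.0, 21.0]), (0.69, [583.0, 115.0, 21.0]), (0.64, [364.0, 9.0, 20.0]), (0.63, [348.0, 236.0, 19.0])] [(0.69, [758.0, 94.0, 32.0]), (0.66, [381.0, 178.0, 34.0]), (0.6, [575.0, 179.0, 32.0])]
```

View pics/b.png

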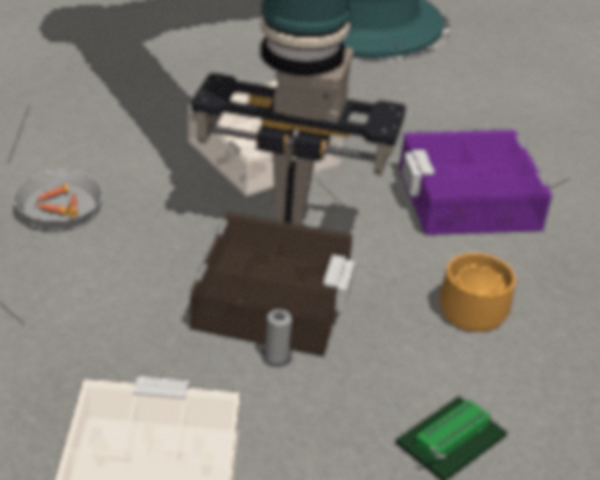

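The box is against the post at (278,320) in this crop, flat, and nothing else is touched. It jammed because the straight push needs the finger to slip along the face. I'll shift to the far right end of the side and follow the arc about the post.

```bash
cat >> h.py <<'E'
def arc(th0,th1,s,p,pen,feed=80,step=5,z=12,lim=40):
    for d in np.linspace(th0,th1,int(abs(th1-th0)/step)+1):
        t=np.radians(d); c=POST-Rz(t)@[s,70]
        X,psi=pushpt([*c,t],p,pen,z); robot.servo_line(X,feed=feed,rotation=down(psi))
        o=robot.observe(); f=o["contact_force"]; n=Rz(t).T@f[:2]
        print(round(d),o["tcp_pos"].round(0),"F box axes",n.round(1),"z",f[2].round(1),"t",round(o["t"],2))
        if np.linalg.norm(f)>lim: print("stop"); break
def look(cam="scene"):
    viewer.read_camera(cam); print(cam,pin("box_center",cam,4),pin("box_catch",cam,4))
E
python3 - <<'E'
from h import *
arc(-81.5,-81.5,-20,45,-15,feed=150)
arc(-81.5,-50,-20,45,5)
look(); look("top")
E
```

```text
-82 [508.  59.  12.] F box axes [-0.7 -0.6] z -0.4 t 8.49
-82 [523.  62.  11.] F box axes [  2.9 -10.5] z 7.3 t 8.89
-76 [533.  50.  11.] F box axes [ 2.4 -7.5] z 5.1 t 9.22
-71 [543.  39.  11.] F box axes [ 4.4 -6.7] z 3.0 t 9.54
-66 [553.  30.  11.] F box axes [ 3.3 -6. ] z 2.6 t 9.87
-60 [565.  21.  11.] F box axes [ 4.8 -3.8] z 1.3 t 10.19
-55 [577.  14.  11.] F box axes [ 4.  -4.9] z -0.4 t 10.52
-50 [589.   8.  11.] F box axes [ 3.4 -4.7] z -1.2 t 10.84
scene [(0.9, [610.0, 88.0, 19.0]), (0.88, [819.0, 113.0, 21.0]), (0.66, [364.0, 9.0, 20.0]), (0.63, [349.0, 230.0, 22.0])] [(0.98, [563.0, 132.0, 33.0]), (0.96, [302.0, 47.0, 29.0]), (0.93, [376.0, 178.0, 31.0]), (0.58, [761.0, 94.0, 31.0])]
top [(0.97, [825.0, 118.0, 24.0]), (0.75, [347.0, 235.0, 25.0]), (0.73, [361.0, 10.0, 26.0]), (0.65, [616.0, 81.0, 20.0])] [(0.9, [755.0, 94.0, 36.0]), (0.8, [307.0, 49.0, 35.0]), (0.67, [567.0, 138.0, 33.0]), (0.62, [383.0, 179.0, 34.0])]
```

Tracking matches the prediction, with θ at about −46°. Continuing.

```bash
python3 - <<'E'
from h import *
arc(-45,-5,-20,45,5)
look(); look("top")
E
```

```text
-45 [602.   4.  11.] F box axes [ 2.3 -4.9] z -1.5 t 11.46
-40 [615.   0.  12.] F box axes [ 2.3 -3.8] z -1.5 t 11.78
-35 [628.  -2.  12.] F box axes [ 3.2 -4.5] z -1.6 t 12.09
-30 [641.  -3.  12.] F box axes [ 2.5 -4.5] z -1.6 t 12.41
-25 [654.  -3.  12.] F box axes [ 2.3 -3.1] z -1.5 t 12.72
-20 [667.  -2.  12.] F box axes [ 2. -3.] z -0.3 t 13.04
-15 [680.   0.  12.] F box axes [ 1.7 -1.4] z 0.0 t 13.36
-10 [692.   3.  12.] F box axes [ 0.9 -1.9] z -0.3 t 13.68
-5 [705.   7.  12.] F box axes [ 0.6 -1.1] z -0.1 t 13.99
scene [(0.97, [364.0, 9.0, 20.0]), (0.95, [657.0, 78.0, 19.0]), (0.89, [821.0, 120.0, 20.0]), (0.74, [349.0, 234.0, 21.0])] [(0.94, [591.0, 72.0, 31.0]), (0.91, [758.0, 92.0, 32.0]), (0.65, [378.0, 177.0, 32.0]), (0.61, [303.0, 42.0, 31.0])]
top [(0.88, [659.0, 71.0, 21.0]), (0.88, [363.0, 16.0, 29.0]), (0.85, [346.0, 235.0, 22.0]), (0.78, [825.0, 118.0, 25.0])] [(0.91, [308.0, 54.0, 34.0]), (0.81, [383.0, 174.0, 34.0]), (0.81, [752.0, 93.0, 35.0]), (0.66, [594.0, 76.0, 32.0])]
```

```bash
python3 - <<'E'
from h import *
x=robot.observe()["tcp_pos"]
robot.servo_line([x[0],x[1]-30,12],feed=120); robot.servo_line([x[0],x[1]-30,180],feed=250)
robot.movep([560,-300,220],down(.8))
p,s,i=fit([658,75,0]); cv2.imwrite("pics/c.png",i[:,:,::-1])
for n in("tip_dish","brass_cup","zif_socket"): print(n,pin(n,"top",1))
E
```

```text
box [659.1  78.4] deg 2.4 IoU 0.957 post in box [-4.2 68.3] t 16.8167
tip_dish [(0.91, [552.0, -133.0, -2.0])]
brass_cup [(0.8, [521.0, 283.0, -1.0])]
zif_socket [(0.91, [677.0, 303.0, 3.0])]
```

View pics/c.png

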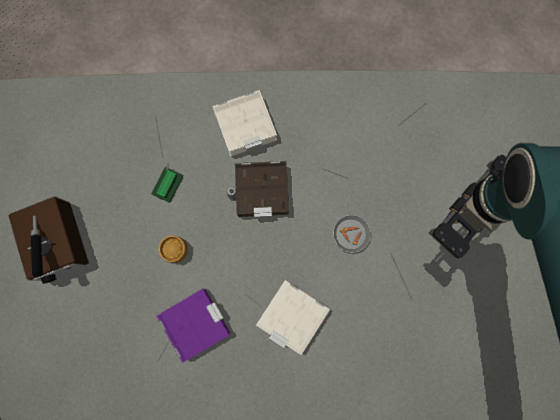

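The box stands square at (262,190) px with its catch facing down, towards the robot (262,212), and the post touches its left side at (232,191). The cup, dish and socket board haven't moved, so I'm handing in.

```bash
python3 -c "
from h import *
print(robot.job_done())"
```

```text
the job is handed in; nothing more can be done
None
```

I pushed the box a quarter turn anticlockwise against the post and handed the job in at about 17 s; no verdict came back. In the last top picture it is about 2° off square, the catch faces the robot, the left side is against the post, and the cup, dish and socket board are where they were.

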